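# Close the double-lidded tea jar, then draw the outer lid off the sealed inner one

## Task

The tea jar has been washed and its two lids are standing on the cold hob, the inner lid clipped inside the outer one: lift the pair by the wooden knob, lower it level onto the jar and press down until the inner lid is fully home in the mouth. Then draw the outer lid straight up off the inner lid, which must stay sealed in the jar, and finish still holding the outer lid level and still, a hand's breadth above the jar, so that I can check the seal. Leave the jar standing where it is, touch neither it nor the inner lid with the fingers, and do not disturb the things round it.

Things in the scene. Friction and masses are not known exactly. Their poses are not given: they have to be found in the camera images.
- jar: Grey stoneware tea jar without a lid, loose (about 0.65 kg) on the white worktop, which is 3.7 mm lower than the hob. Origin: centre of its underside, z up along its axis. Body 84 mm in diameter up to a shoulder at 66 mm; above it a neck 72 mm in outer diameter up to the rim at 88 mm.
- jar_mouth (a point): Centre of the jar's mouth, level with the rim, 88 mm above the jar's origin. The mouth is 60 mm wide; its lip is 8 mm deep and the neck is wider inside below it. The jar is empty.
- outer_lid: Round wooden cap with a knob, standing on its skirt on the black hob (loose, 0.16 kg). Origin: centre of the skirt's lower edge, z up. Outer diameter 84 mm; skirt 76 mm inside, 41 mm deep; flat top 47 mm above the origin. On the closed jar its origin is 67 mm above the jar's origin, the skirt round the neck (2 mm play) and 1 mm above the shoulder.
- knob (a point): Middle of the outer lid's wooden knob, on the axis, 58 mm above the outer lid's origin. The knob is 25 mm in diameter and reaches from 47 to 69 mm above that origin. Under it, inside the lid, a four-jaw spring clip holds the inner lid's stud (4 N of pull frees it), and a ring bears on the inner lid's flange when the outer lid is pushed down.
- inner_lid: Round steel lid (loose, 0.09 kg), at first hidden in the outer lid, its origin 21 mm above the outer lid's. Origin: on the axis at the flange's underside, z up. Flange 68 mm wide, 3 mm thick; below it a plug 57 mm wide, 16 mm deep, with a tapered end; above it a round-headed stud 14 mm wide, its top 20 mm above the origin. Fully home, flange on the rim, its origin is 88 mm above the jar's.
- seal (a point): Middle of the springy rubber seal round the inner lid's plug, 10.7 mm below that lid's origin. It meets the jar's rim when the flange is 14 mm above it; a push of at most 15 N on the outer lid drives it through the lip, the last 3 mm snap home and the lid stops hard. It then resists more than 6 N of pull. Not pushed past the lip, the inner lid stays proud or comes up with the outer one.
- espresso_cup: Cream espresso cup with a handle, 59 x 83 x 55 mm, upright on the worktop; origin: centre of its underside. Bystander.
- teaspoon: Steel teaspoon, 130 mm long, lying on the worktop; origin: its middle, on the underside. Bystander.
- egg_timer: Red and white round egg timer, 54 mm in diameter, 52 mm high, on the worktop; origin: centre of its underside. Bystander.

How it is judged:
By the outcome, as a careful person would: the job done as asked, in the order asked, and still so for the second after the job is handed in, while the arm keeps its last pose, push and grip.
It also fails if it takes over 40 s, if anything falls off the work surface, if the arm or the gripper's body presses on something with over 40 N, if the wrist force passes 120 N, or if a joint passes its speed limit or range.

## Robot

A 6-joint arm with a two-finger parallel gripper is mounted at the origin on a cart in front of the work surface, level with it; the furniture and walls round the work are solid. World frame = base frame: x ahead of the robot, y to its left, z up, the work surface at z = 0. Lengths are in mm, angles in rad, forces in N, time in s.
With the tool pointing down it reaches from about 325 to 775 mm from the base axis. Payload 5.5 kg.
Tool frame: the origin (TCP) lies midway between the tips of the shut fingers; the grasp point (between the pads) lies 19 mm behind it (bot.hold_point_z is the distance from the TCP to the grasp point, in mm); z points along the fingers, y is the line along which they close (so a half turn about z gives the same grasp; the last joint's range is limited). The gripper opens to 85 mm and grips with 20 to 120 N. Pads are 22 mm wide; open, the fingers measure 114 mm over their backs; the gripper's body (76 mm by 85 mm) begins 54 mm behind the grasp point. The pads swing forward as they close: fully open they stand 13 mm farther back than shut.
Start: joints at [1.146, 0.091, 1.231, -0, 1.82, -0.057], TCP at [215.743, 559.885, 231.275] pointing down, gripper open.
Joint ranges: [-2.87, 2.87], [-0.86, 2.18], [0.17, 2.46], [-1.51, 4.65], [0.06, 2.69], [-2.65, 2.65]. Speed limits (rad/s): [2.57, 2.57, 3.01, 3.14, 3.14, 3.14].

## Interface

Orientations are given as a unit quaternion [x, y, z, w].
In Python, from station import bot gives the robot as it stands.
- The arm moves only by the tool arm_command, never from a script. Its argument "series" is a list of rows, each a list of 5 numbers: the opening, from -1 (shut) to 1 (fully open), then the shift along the world's x, y, z in units of 40 mm (1.0 is 40 mm), then the turn about the world's z in rad. A call has 1 to 20 rows; each row shifts and turns the commanded pose from where the row before left it; what a row does not reach is not made up. A row lasts 1/8 s, in which the tool goes at most 62.5 mm and 10.7 degrees, less where a joint would pass 70% of its speed; a pose out of reach is approached as far as the arm can. A call is refused whole if a number of a shift passes 1 or a number of a turn 0.188, either way. A call with a gripper value outside its range is refused whole. The fingers move at their own pace and stop on an object; "grip_force" is the grip in N (left out, the last holds). Time passes only in rows, so rows that do not move let the fingers close. It gives the time, the measured TCP pose, the force, the opening and the grip force at its end, in the units of the state.
- bot.get_state(): the state, without advancing time (a new reading comes with each control period).
- bot.capture(name): name is "scene" or "top" or "wrist"; returns a dict with "frame" (420x560x3 uint8, red, green, blue), "depth" (420x560 float32, mm along the optical axis (not along the pixel's ray), 0 where there is no reading), "fx", "fy", "cx", "cy" (pixels), "eye" and "orientation" of the camera in the world. Camera axes: x right, y up, looking along -z (the intrinsics and any distortion apply to the point x, -y, -z); pixel columns grow to the right and rows downward; lengths in mm; the calibration is good to about 2 mm. A picture is of the moment at which its call begins.
- bot.sign_off(): hands the job in; it is judged then, once.
The state is a dict: "t": time; "joints": joint angles; "joint_velocities": joint speeds; "joint_torque": joint torques, N m; "tool_pos": TCP position; "ee_rot": TCP orientation; "contact_force": force on the tool from outside, world axes, zero at the start; "moment": the same for the moment, N m; "gripper_width": finger opening in mm; "grip_force": force on a finger pad.
Only numpy, scipy, OpenCV 4.12 (cv2) and the standard library are available. Lean on these libraries where they do the work, as an engineer would, in place of code of your own. Each camera call takes 0.05 s, during which the arm holds its last target. There are 200 camera calls.

## Working session

There is one attempt and no reset: what is moved stays moved. The work goes in short steps, Python scripts to look and compute and a tool call to move; the robot and the scene stay as the last step left them, time stands still between calls to the robot, and variables do not carry over. Pictures are saved under pics/ and viewed, at most 10 in all, crops included, and the job is handed in when it is done.

Besides the shell and the picture viewer there is one more tool, called after "Call:" by a JSON object that holds its "method" and its "body", one argument or row to a line. arm_command: Moves the arm, as the interface text tells. Its arguments: {"type":"object","properties":{"series":{"type":"array"},"grip_force":{"type":"number"}},"required":["series"]}

```bash
mkdir -p pics; cat > h.py <<'E'
import numpy as np, cv2
from scipy.spatial.transform import Rotation as R
from station import bot
def cap(n):
    c=bot.capture(n); d=c["depth"].astype(float)
    v,u=np.indices(d.shape)
    P=np.stack([(u-c["cx"])/c["fx"]*d,-(v-c["cy"])/c["fy"]*d,-d],-1)
    W=P@R.from_quat(c["orientation"]).as_matrix().T+np.array(c["eye"]); W[d==0]=np.nan
    c["W"]=W; return c
def save(c,f): cv2.imwrite("pics/"+f,c["frame"][:,:,::-1])
E
python3 - <<'E'
from h import *
a=[cap("top"),cap("scene")]
print([k for k in a[0] if k not in("frame","depth","W")],a[0]["eye"],a[1]["eye"])
np.save("top.npy",a[0]["W"])
np.save("scene.npy",a[1]["W"])
save(a[0],"t1.png");save(a[1],"s1.png")
s=bot.get_state();print(s)
E
```

```text
['fx', 'fy', 'cx', 'cy', 'eye', 'orientation'] [ 270.56649406  362.2897927  1047.84554975] [-255.44540969  764.80949246  437.15353727]
{'t': 0.1, 'joints': array([ 1.14634810e+00,  9.18012743e-02,  1.23177809e+00,  1.28135240e-06,
        1.81980138e+00, -5.67173448e-02]), 'joint_velocities': array([-5.50388344e-04, -2.14915616e-03, -1.54908802e-03, -5.23657906e-04,
        7.17431833e-05, -1.02201620e-03]), 'joint_torque': array([ 1.86549973e-03, -4.60220182e+01, -4.19217539e+01, -4.32647676e-05,
        1.06677451e-02, -3.72119837e-05]), 'tool_pos': array([215.60498074, 559.64992705, 230.24621198]), 'ee_rot': array([ 1.82830990e-01,  9.83143952e-01, -8.68146780e-04, -2.13625813e-04]), 'contact_force': array([-0.46788112,  0.33342354, -0.35876866]), 'moment': array([0.01307522, 0.03061193, 0.02299532]), 'grip_force': 0.0, 'gripper_width': 85.34693473876814}
```

View pics/t1.png

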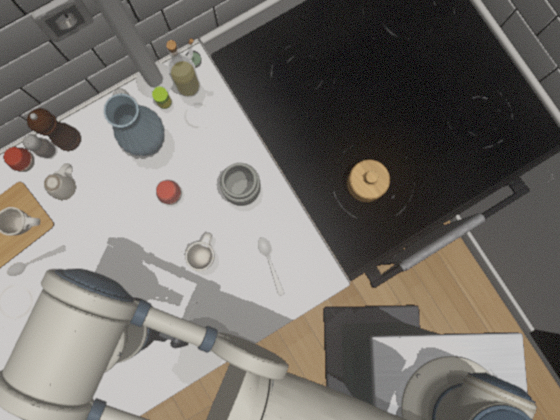

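View pics/s1.png

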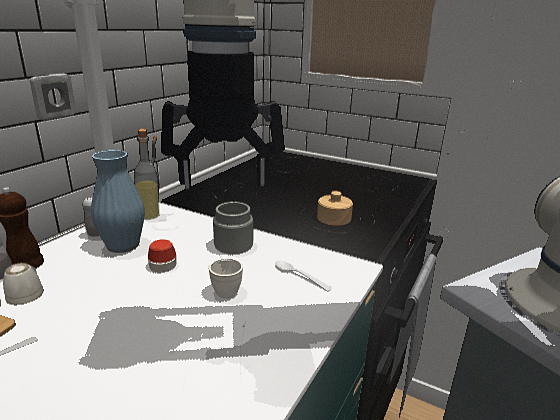

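The top view shows the lid at about px (369,180), the jar at (239,184), the timer at (168,191), the cup at (200,255) and the spoon at (270,262). The scene view agrees. Next I'll measure the lid and the jar.

```bash
cat >> h.py <<'E'
from scipy.optimize import least_squares
def circ(p,r=None):
    c0=p.mean(0)
    if r: return least_squares(lambda q:np.hypot(*(p-q).T)-r,c0,loss="soft_l1").x
    return least_squares(lambda q:np.hypot(*(p-q[:2]).T)-q[2],[*c0,35],loss="soft_l1").x
def hull(p): return cv2.convexHull(p.astype(np.float32))[:,0].astype(float)
def near(W,c,r,z0,z1):
    p=W.reshape(-1,3);p=p[~np.isnan(p[:,0])]
    return p[(np.hypot(*(p[:,:2]-c).T)<r)&(p[:,2]>z0)&(p[:,2]<z1)]
E
python3 - <<'E'
from h import *
T=np.load("top.npy");S=np.load("scene.npy")
for nm,(u,v) in dict(lid=(360,190),jar=(239,184),timer=(168,191),cup=(200,257),spoon=(270,255)).items(): print(nm,T[v,u].round(1))
l=T[180,369,:2];j=T[184,239,:2]
for n,W in(("T",T),("S",S)):
    for nm,c in(("lid",l),("jar",j)):
        p=near(W,c,75,-10,110); h,e=np.histogram(p[:,2],bins=np.arange(-10,110,4)); print(n,nm,dict(zip(e[:-1],h)))
        for z in ((30,53,36),(56,76,9)) if nm=="lid" else ((76,100,0),):
            q=near(W,c,60,z[0],z[1])
            if len(q)>8:
                print(z,len(q),q[:,2].max().round(1),np.median(q[:,2]).round(1),"hull",circ(hull(q[:,:2])).round(1),"all",circ(q[:,:2]).round(1),"min/max",q[:,:2].min(0).round(1),q[:,:2].max(0).round(1))
E
```

```text
lid [454.7 180.   48.7]
jar [482.8 435.6   0.5]
timer [461.9 580.5  46.2]
cup [325.2 520.5   4.4]
spoon [326.6 371.1  -5.3]
T lid {np.int64(-10): np.int64(7), np.int64(-6): np.int64(604), np.int64(-2): np.int64(1466), np.int64(2): np.int64(167), np.int64(6): np.int64(17), np.int64(10): np.int64(12), np.int64(14): np.int64(14), np.int64(18): np.int64(24), np.int64(22): np.int64(11), np.int64(26): np.int64(19), np.int64(30): np.int64(18), np.int64(34): np.int64(13), np.int64(38): np.int64(61), np.int64(42): np.int64(596), np.int64(46): np.int64(425), np.int64(50): np.int64(25), np.int64(54): np.int64(2), np.int64(58): np.int64(5), np.int64(62): np.int64(34), np.int64(66): np.int64(82), np.int64(70): np.int64(2), np.int64(74): np.int64(0), np.int64(78): np.int64(0), np.int64(82): np.int64(0), np.int64(86): np.int64(0), np.int64(90): np.int64(0), np.int64(94): np.int64(0), np.int64(98): np.int64(0), np.int64(102): np.int64(0)}
(30, 53, 36) 1137 52.7 45.4 hull [479.6 158.1  41.8] all [479.5 158.2  31.6] min/max [438.  115.8] [520.7 200.2]
(56, 76, 9) 124 71.3 66.7 hull [479.7 158.1  12.4]
[... 2262 characters left out ...]
.int64(22): np.int64(61), np.int64(26): np.int64(72), np.int64(30): np.int64(65), np.int64(34): np.int64(65), np.int64(38): np.int64(75), np.int64(42): np.int64(70), np.int64(46): np.int64(72), np.int64(50): np.int64(76), np.int64(54): np.int64(90), np.int64(58): np.int64(161), np.int64(62): np.int64(111), np.int64(66): np.int64(109), np.int64(70): np.int64(105), np.int64(74): np.int64(105), np.int64(78): np.int64(118), np.int64(82): np.int64(125), np.int64(86): np.int64(0), np.int64(90): np.int64(0), np.int64(94): np.int64(0), np.int64(98): np.int64(0), np.int64(102): np.int64(0)}
(76, 100, 0) 300 84.7 81.2 hull [472.9 430.5  35.9] all [471.9 430.7  33. ] min/max [437.  396.5] [509.6 465.9]
```

Call:
{"method": "arm_command", "body": {
  "series": [
    [1, 0.4, -0.6, 0, 0],
    [1, 0.5, -0.75, 0, 0],
    [1, 0.5, -0.75, 0, 0],
    [1, 0.5, -0.75, 0, 0],
    [1, 0.5, -0.75, 0, 0],
    [1, 0.5, -0.75, 0, 0],
    [1, 0.5, -0.8, 0, 0],
    [1, 0.5, -0.8, 0, 0],
    [1, 0.5, -0.8, 0, 0],
    [1, 0.5, -0.8, 0, 0],
    [1, 0.5, -0.8, 0, 0],
    [1, 0.5, -0.75, 0, 0],
    [1, 0.4, -0.6, 0, 0],
    [1, 0.25, -0.4, 0, 0],
    [1, 0, 0, 0, 0],
    [1, 0, 0, 0, 0]
  ]
}}

```text
t: 2.1
tool_pos: [477.4, 156.6, 231.2]
ee_rot: [0.183, 0.983, 0.0, -0.0]
contact_force: [0.2, 0.5, 0.6]
gripper_width: 85.5
grip_force: 0.0
```

```bash
python3 - <<'E'
from h import *
c=cap("wrist");save(c,"w1.png");W=c["W"]
s=bot.get_state();print(s["t"],s["tool_pos"],s["ee_rot"],s["contact_force"],bot.hold_point_z,c["eye"])
for r,z in((60,(30,53)),(30,(56,76))):
    q=near(W,np.array([478,158]),r,*z)
    if len(q)>9: print(z,len(q),np.median(q[:,2]).round(1),circ(hull(q[:,:2])).round(1),q[:,:2].min(0).round(1),q[:,:2].max(0).round(1))
E
```

```text
2.15 [477.29255323 156.7376008  231.30049628] [ 1.82293961e-01  9.83244048e-01  1.78210837e-04 -1.48295690e-04] [ 1.1370111  -0.3200536  -0.50781345] 18.700000000000003 [408.13513439 182.0279947  374.27542581]
(30, 53) 4946 47.0 [478.6 156.9  41.8] [436.8 115. ] [520.4 198.5]
(56, 76) 599 68.5 [478.4 156.7  12.7] [465.8 144.1] [490.9 169.4]
```

View pics/w1.png

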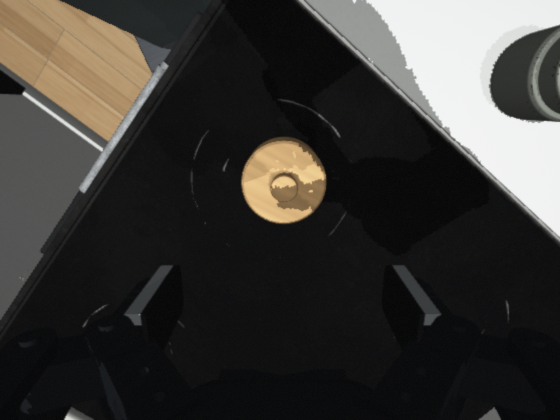

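The wrist view shows the lid at px (284,181), with the knob at (284,187), midway between the fingers. Lid top z is 47.0 and knob top 68.5, both as expected with the hob at z = 0. Going down.

Call:
{"method": "arm_command", "body": {
  "series": [
    [1, 0.03, 0, -0.5, 0],
    [1, 0, 0, -0.8, 0],
    [1, 0, 0, -0.8, 0],
    [1, 0, 0, -0.8, 0],
    [1, 0, 0, -0.7, 0],
    [1, 0, 0, -0.5, 0],
    [1, 0, 0, -0.3, 0],
    [1, 0, 0, -0.12, 0],
    [1, 0, 0, 0, 0],
    [-1, 0, 0, 0, 0],
    [-1, 0, 0, 0, 0],
    [-1, 0, 0, 0, 0],
    [-1, 0, 0, 0, 0],
    [-1, 0, 0, 0, 0],
    [-1, 0, 0, 0, 0],
    [-1, 0, 0, 0, 0],
    [-1, 0, 0, 0, 0]
  ],
  "grip_force": 60
}}

```text
t: 4.28
tool_pos: [479.3, 155.9, 51.1]
ee_rot: [0.183, 0.983, 0.0, 0.001]
contact_force: [-0.2, -0.4, 5.2]
gripper_width: 22.4
grip_force: 59.2
```

Call:
{"method": "arm_command", "body": {
  "series": [
    [-1, 0, 0, 0.1, 0],
    [-1, 0, 0, 0.3, 0],
    [-1, 0, 0, 0.5, 0],
    [-1, 0, 0, 0.7, 0],
    [-1, 0, 0, 0.7, 0],
    [-1, 0, 0, 0.5, 0],
    [-1, 0, 0, 0.4, 0],
    [-1, 0, 0, 0.3, 0],
    [-1, 0, 0, 0, 0],
    [-1, 0, 0, 0, 0]
  ]
}}

```text
t: 5.52
tool_pos: [478.6, 155.8, 189.5]
ee_rot: [0.183, 0.983, -0.0, -0.001]
contact_force: [-0.8, -0.1, -2.5]
gripper_width: 22.0
grip_force: 58.8
```

```bash
cat > lid.py <<'E'
from h import *
s=bot.get_state();t=np.array(s["tool_pos"]);print(s["t"],t.round(1),s["ee_rot"].round(4),s["contact_force"].round(1),s["gripper_width"])
c=cap("wrist");W=c["W"]
p=near(W,t[:2],60,t[2]-25,t[2]+5)
h=np.median(p[:,2]);q=p[abs(p[:,2]-h)<4]
A=np.c_[q[:,:2]-t[:2],np.ones(len(q))]
k=np.linalg.lstsq(A,q[:,2],rcond=None)[0]
k=least_squares(lambda k:A@k-q[:,2],k,loss="soft_l1",f_scale=.5).x
print("top z-tcp",(k[2]-t[2]).round(2),"slopes deg",np.degrees(k[:2]).round(2))
o=hull(p[:,:2]); print("centre-tcp",(circ(o,42)-t[:2]).round(2),circ(o).round(2), "n",len(p))
r=R.from_quat(s["ee_rot"]).as_matrix();print("tool x,y",r[:,0].round(3),r[:,1].round(3))
E
python3 lid.py; python3 - <<'E'
from h import *
c=cap("wrist");save(c,"w2.png")
c=cap("scene");save(c,"s2.png")
E
```

```text
5.525 [478.6 155.8 189.5] [ 1.829e-01  9.831e-01 -3.000e-04 -7.000e-04] [-0.8 -0.1 -2.5] 21.987993475689926
top z-tcp -4.23 slopes deg [ 0.11 -0.14]
centre-tcp [-1.24 -0.48] [477.22 155.39  41.8 ] n 14638
tool x,y [-0.933  0.36   0.001] [ 0.36   0.933 -0.001]
```

View pics/w2.png

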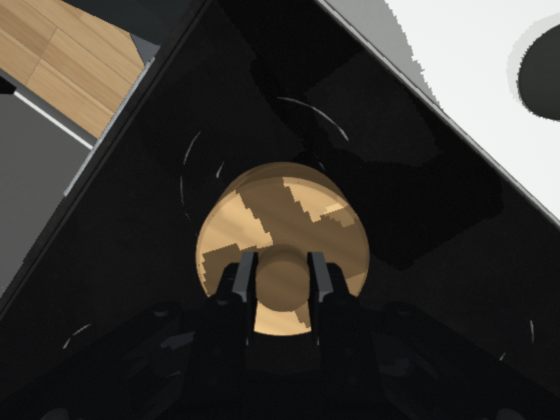

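View pics/s2.png

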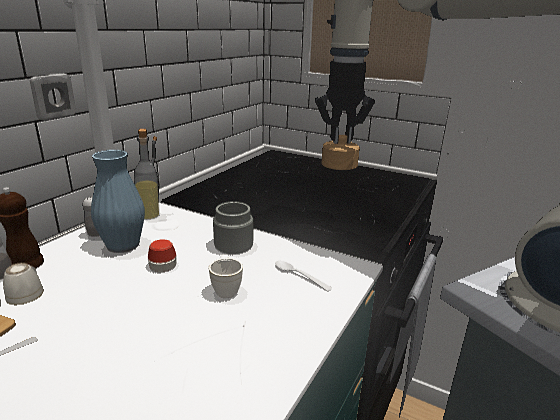

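Lift is good: the lid is level (0.1°), with 2.5 N hanging, so both lids came up. The scene view shows it at px (340,155), well clear. Next I'll go beside the jar so the wrist camera can see its mouth.

Call:
{"method": "arm_command", "body": {
  "series": [
    [-1, 0.05, 0.2, 0, 0],
    [-1, 0.15, 0.5, 0, 0],
    [-1, 0.2, 0.7, 0, 0],
    [-1, 0.2, 0.7, 0, 0],
    [-1, 0.2, 0.7, 0, 0],
    [-1, 0.2, 0.7, 0, 0],
    [-1, 0.2, 0.7, 0, 0],
    [-1, 0.2, 0.7, 0, 0],
    [-1, 0.2, 0.6, 0, 0],
    [-1, 0.1, 0.4, 0, 0],
    [-1, 0.05, 0.2, 0, 0],
    [-1, 0, 0, 0, 0],
    [-1, 0, 0, 0, 0],
    [-1, 0, 0, 0, 0]
  ]
}}

```text
t: 7.42
tool_pos: [549.0, 399.4, 190.8]
ee_rot: [0.183, 0.983, 0.0, 0.0]
contact_force: [-0.7, -0.4, -2.0]
gripper_width: 22.3
grip_force: 59.1
```

```bash
python3 lid.py; python3 - <<'E'
from h import *
c=cap("wrist");save(c,"w3.png");W=c["W"]
J=np.array([474,430])
for z in((76,95),(81,90)):
    q=near(W,J,45,*z); zz=q[:,2]
    print(len(q),np.median(zz).round(1),circ(hull(q[:,:2])).round(2),circ(hull(q[:,:2]),36).round(2),q[:,:2].min(0).round(1),q[:,:2].max(0).round(1))
q=near(W,J,45,82,88);d=np.hypot(*(q[:,:2]-circ(hull(q[:,:2]))[:2]).T);print(np.percentile(d,[0,2,10,50,90,98,100]).round(1))
E
```

```text
7.425 [549.  399.4 190.8] [1.832e-01 9.831e-01 1.000e-04 1.000e-04] [-0.7 -0.4 -2. ] 22.279222670201815
top z-tcp -4.23 slopes deg [ 0.23 -0.14]
centre-tcp [-1.22 -0.45] [547.64 398.97  41.8 ] n 14603
tool x,y [-0.933  0.36  -0.   ] [0.36  0.933 0.   ]
2851 84.2 [474.58 429.2   35.75] [474.57 429.18] [438.8 393.3] [510.4 465. ]
2702 84.3 [474.58 429.2   35.75] [474.57 429.18] [438.8 393.3] [510.4 465. ]
[29.7 30.  30.4 32.8 35.1 35.7 36.1]
```

View pics/w3.png

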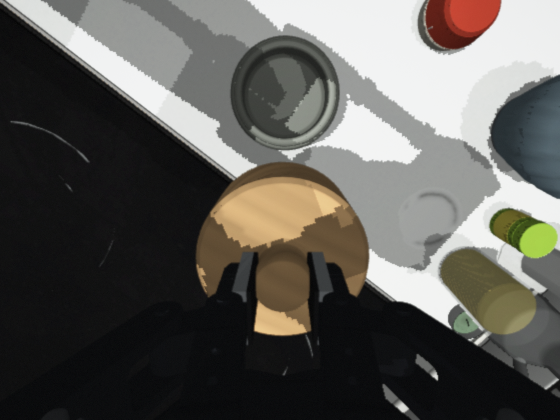

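The jar mouth is at px (285,93), measured at (474.6, 429.2) with rim z 84.3, as expected. I'll move above it and compare the alignment from other cameras before lowering.

Call:
{"method": "arm_command", "body": {
  "series": [
    [-1, -0.15, 0.06, 0, 0],
    [-1, -0.3, 0.125, 0, 0],
    [-1, -0.4, 0.16, 0, 0],
    [-1, -0.4, 0.16, 0, 0],
    [-1, -0.3, 0.125, 0, 0],
    [-1, -0.2, 0.085, 0, 0],
    [-1, -0.08, 0.03, 0, 0],
    [-1, 0, 0, -0.2, 0],
    [-1, 0, 0, -0.3, 0],
    [-1, 0, 0, -0.3, 0],
    [-1, 0, 0, -0.2, 0],
    [-1, 0, 0, 0, 0],
    [-1, 0, 0, 0, 0],
    [-1, 0, 0, 0, 0]
  ]
}}

```text
t: 9.28
tool_pos: [476.0, 429.9, 151.3]
ee_rot: [0.183, 0.983, 0.0, 0.0]
contact_force: [-0.2, -0.3, -2.2]
gripper_width: 21.9
grip_force: 59.1
```

```bash
python3 lid.py; python3 - <<'E'
from h import *
J=np.array([474,430.])
S0=np.load("scene.npy");T0=np.load("top.npy")
S=cap("scene");T=cap("top");save(S,"s3.png");save(T,"t3.png")
np.save("scene3.npy",S["W"])
# side surfaces: fit visible cylinder walls with known radius
for n,W,z,r in(("jar body now",S["W"],(8,52),42),("neck now",S["W"],(66,80),36),("neck before",S0,(66,80),36),("body before",S0,(8,52),42),("lid skirt",S["W"],(103,138),42)):
    q=near(W,J,55,*z)
    def f(c):
        d=np.hypot(*(q[:,:2]-c).T)-r; return d
    o=least_squares(f,J-[-0,0],loss="soft_l1",f_scale=1); print(n,len(q),o.x.round(2),np.median(abs(o.fun)).round(2))
W=T["W"];q=near(W,J,60,125,155);print("top lid",len(q),np.median(q[:,2]).round(1),circ(hull(q[:,:2])).round(2) if len(q)>5 else 0)
E
```

```text
9.275 [476.  429.9 151.3] [1.829e-01 9.831e-01 5.000e-04 4.000e-04] [-0.2 -0.3 -2.2] 21.946610866392344
top z-tcp -4.25 slopes deg [ 0.29 -0.06]
centre-tcp [-1.26 -0.45] [474.55 429.51  41.74] n 14626
tool x,y [-0.933  0.36  -0.001] [0.36  0.933 0.001]
jar body now 744 [474.87 429.42] 0.66
neck now 280 [474.37 429.6 ] 0.93
neck before 372 [473.31 430.16] 1.63
body before 746 [474.91 429.46] 0.7
lid skirt 682 [475.22 429.38] 0.71
top lid 327 145.7 [463.29 419.46  26.49]
```

```bash
python3 - <<'E'
import cv2,numpy as np
a=cv2.imread("pics/s3.png")[90:280,140:330];b=cv2.imread("pics/t3.png")[110:260,160:320]
cv2.imwrite("pics/c3.png",np.hstack([cv2.resize(a,(400,400)),cv2.resize(b,(400,400))]))
E
```

```text
(no output)
```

View pics/c3.png

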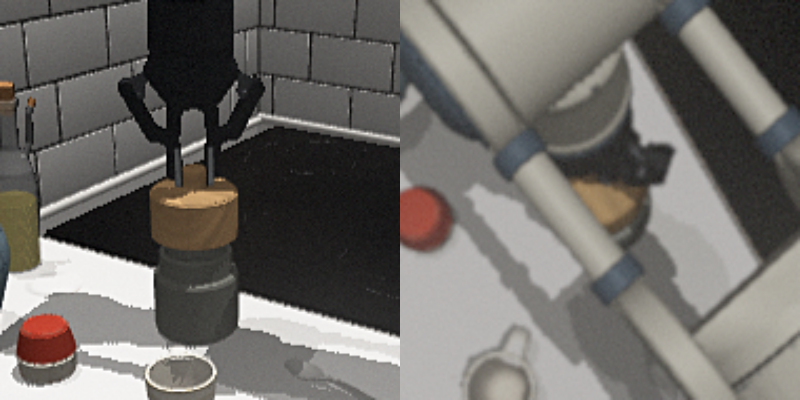

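Scene camera: lid axis (475.2,429.4) and jar axis (474.9,429.4), so they agree to 0.35 mm. The crop shows the lid level and directly above the neck. Lowering.

Call:
{"method": "arm_command", "body": {
  "series": [
    [-1, 0, 0, -0.1, 0],
    [-1, 0, 0, -0.15, 0],
    [-1, 0, 0, -0.15, 0],
    [-1, 0, 0, -0.1, 0],
    [-1, 0, 0, 0, 0],
    [-1, 0, 0, 0, 0]
  ]
}}

```text
t: 10.18
tool_pos: [475.8, 429.8, 130.7]
ee_rot: [0.183, 0.983, 0.0, 0.0]
contact_force: [0.4, -0.1, -2.9]
gripper_width: 22.3
grip_force: 59.1
```

Call:
{"method": "arm_command", "body": {
  "series": [
    [-1, 0, 0, -0.05, 0],
    [-1, 0, 0, -0.05, 0],
    [-1, 0, 0, -0.05, 0],
    [-1, 0, 0, -0.05, 0],
    [-1, 0, 0, 0, 0],
    [-1, 0, 0, 0, 0]
  ]
}}

```text
t: 10.92
tool_pos: [475.7, 429.7, 122.1]
ee_rot: [0.183, 0.983, -0.0, -0.0]
contact_force: [-0.3, -0.2, 1.0]
gripper_width: 22.5
grip_force: 59.4
```

Call:
{"method": "arm_command", "body": {
  "series": [
    [-1, 0, 0, -0.05, 0],
    [-1, 0, 0, -0.05, 0],
    [-1, 0, 0, 0, 0],
    [-1, 0, 0, 0, 0]
  ]
}}

```text
t: 11.42
tool_pos: [475.5, 429.6, 117.5]
ee_rot: [0.183, 0.983, -0.0, -0.0]
contact_force: [-0.1, 0.2, -2.4]
gripper_width: 22.2
grip_force: 59.4
```

Call:
{"method": "arm_command", "body": {
  "series": [
    [-1, 0, 0, -0.04, 0],
    [-1, 0, 0, -0.04, 0],
    [-1, 0, 0, 0, 0],
    [-1, 0, 0, 0, 0]
  ]
}}

```text
t: 11.92
tool_pos: [475.7, 429.6, 115.1]
ee_rot: [0.183, 0.983, -0.0, -0.0]
contact_force: [-0.3, 0.7, -3.4]
gripper_width: 22.1
grip_force: 59.1
```

Call:
{"method": "arm_command", "body": {
  "series": [
    [-1, 0, 0, -0.03, 0],
    [-1, 0, 0, -0.03, 0],
    [-1, 0, 0, 0, 0],
    [-1, 0, 0, 0, 0]
  ]
}}

```text
t: 12.42
tool_pos: [475.9, 429.8, 114.2]
ee_rot: [0.183, 0.983, 0.0, 0.0]
contact_force: [-2.5, -2.3, 5.8]
gripper_width: 22.2
grip_force: 59.9
```

Call:
{"method": "arm_command", "body": {
  "series": [
    [-1, 0, 0, -0.02, 0],
    [-1, 0, 0, -0.02, 0],
    [-1, 0, 0, 0, 0],
    [-1, 0, 0, 0, 0]
  ]
}}

```text
t: 12.92
tool_pos: [476.0, 429.9, 114.2]
ee_rot: [0.183, 0.983, 0.001, 0.001]
contact_force: [-3.9, -3.8, 11.7]
gripper_width: 22.3
grip_force: 60.5
```

Call:
{"method": "arm_command", "body": {
  "series": [
    [-1, 0, 0, -0.03, 0],
    [-1, 0, 0, -0.03, 0],
    [-1, 0, 0, 0, 0],
    [-1, 0, 0, 0, 0],
    [-1, 0, 0, 0, 0]
  ]
}}

```text
t: 13.55
tool_pos: [476.2, 430.0, 114.2]
ee_rot: [0.183, 0.983, 0.002, 0.002]
contact_force: [-6.8, -5.1, 18.6]
gripper_width: 22.2
grip_force: 61.2
```

```bash
python3 lid.py; python3 - <<'E'
from h import *
S=cap("scene")["W"];J=np.array([474.8,429.4])
for z,r in(((8,52),42),((72,105),42)):
    q=near(S,J,55,*z);print(least_squares(lambda c:np.hypot(*(q[:,:2]-c).T)-r,J,loss="soft_l1").x.round(2))
q=near(S,J,60,104,122);print("lid top z",np.median(q[:,2]))
E
```

```text
13.55 [476.2 430.  114.2] [0.1828 0.9831 0.0017 0.0016] [-6.8 -5.1 18.6] 22.173444430907583
top z-tcp -4.1 slopes deg [ 0.15 -0.15]
centre-tcp [-1.36 -0.5 ] [474.59 429.55  41.71] n 14654
tool x,y [-0.933  0.36  -0.002] [0.359 0.933 0.004]
[474.88 429.59]
[475.35 429.51]
lid top z 108.74954269100257
```

Fully home: hard stop with about 21 N of push, lid top at 110.1 where closed is 110.3, and the jar unmoved. Drawing the outer lid straight up.

Call:
{"method": "arm_command", "body": {
  "series": [
    [-1, 0, 0, 0.05, 0],
    [-1, 0, 0, 0.05, 0],
    [-1, 0, 0, 0.03, 0],
    [-1, 0, 0, 0.03, 0],
    [-1, 0, 0, 0.03, 0],
    [-1, 0, 0, 0.03, 0],
    [-1, 0, 0, 0.03, 0],
    [-1, 0, 0, 0.03, 0],
    [-1, 0, 0, 0.05, 0],
    [-1, 0, 0, 0.05, 0],
    [-1, 0, 0, 0.1, 0],
    [-1, 0, 0, 0.1, 0],
    [-1, 0, 0, 0.1, 0],
    [-1, 0, 0, 0, 0]
  ]
}}

```text
t: 15.4
tool_pos: [476.0, 429.9, 136.8]
ee_rot: [0.183, 0.983, 0.0, 0.0]
contact_force: [0.6, 0.7, -1.9]
gripper_width: 22.0
grip_force: 59.1
```

Call:
{"method": "arm_command", "body": {
  "series": [
    [-1, 0, 0, 0.1, 0],
    [-1, 0, 0, 0.2, 0],
    [-1, 0, 0, 0.3, 0],
    [-1, 0, 0, 0.4, 0],
    [-1, 0, 0, 0.4, 0],
    [-1, 0, 0, 0.4, 0],
    [-1, 0, 0, 0.25, 0],
    [-1, 0, 0, 0.15, 0],
    [-1, 0, 0, 0, 0],
    [-1, 0, 0, 0, 0],
    [-1, 0, 0, 0, 0],
    [-1, 0, 0, 0, 0]
  ]
}}

```text
t: 16.9
tool_pos: [475.7, 429.6, 223.6]
ee_rot: [0.183, 0.983, -0.0, -0.0]
contact_force: [1.1, -0.2, -1.8]
gripper_width: 21.8
grip_force: 59.1
```

```bash
python3 lid.py; python3 - <<'E'
from h import *
c=cap("scene");S=c["W"];J=np.array([474.8,429.4])
q=near(S,J,55,8,52);print("jar",least_squares(lambda c:np.hypot(*(q[:,:2]-c).T)-42,J,loss="soft_l1").x.round(2))
p=near(S,J,50,60,170);h,e=np.histogram(p[:,2],bins=np.arange(60,172,3));print(dict(zip(e[:-1].tolist(),h.tolist())))
q=near(S,J,32,78,95);print("inside rim z",np.percentile(q[:,2],[5,25,50,75,95]).round(1),len(q))
F=[bot.get_state()["contact_force"]];
for _ in range(4): cap("wrist");F.append(bot.get_state()["contact_force"])
print(np.round(F,1))
cv2.imwrite("pics/c4.png",cv2.resize(c["frame"][60:270,130:340,::-1],(600,600),interpolation=cv2.INTER_CUBIC))
E
```

```text
16.9 [475.7 429.6 223.6] [ 1.828e-01  9.831e-01 -3.000e-04 -2.000e-04] [ 1.1 -0.2 -1.8] 21.830655573831855
top z-tcp -4.24 slopes deg [ 0.19 -0.15]
centre-tcp [-1.24 -0.45] [474.18 429.23  41.73] n 14619
tool x,y [-0.933  0.36   0.   ] [ 0.36   0.933 -0.001]
jar [474.8  429.37]
{60: 111, 63: 51, 66: 39, 69: 50, 72: 50, 75: 46, 78: 52, 81: 60, 84: 307, 87: 47, 90: 5, 93: 10, 96: 5, 99: 13, 102: 4, 105: 0, 108: 0, 111: 0, 114: 0, 117: 0, 120: 0, 123: 0, 126: 0, 129: 0, 132: 0, 135: 0, 138: 0, 141: 0, 144: 0, 147: 0, 150: 0, 153: 0, 156: 0, 159: 0, 162: 0, 165: 0, 168: 0}
inside rim z [85.4 86.  86.4 86.8 87.7] 293
[[-0.1 -0.5 -1.8]
 [ 0.6 -0.  -1.6]
 [ 0.3 -0.4 -2. ]
 [-0.6  0.5 -1.2]
 [-0.1  0.7 -2.2]]
```

View pics/c4.png

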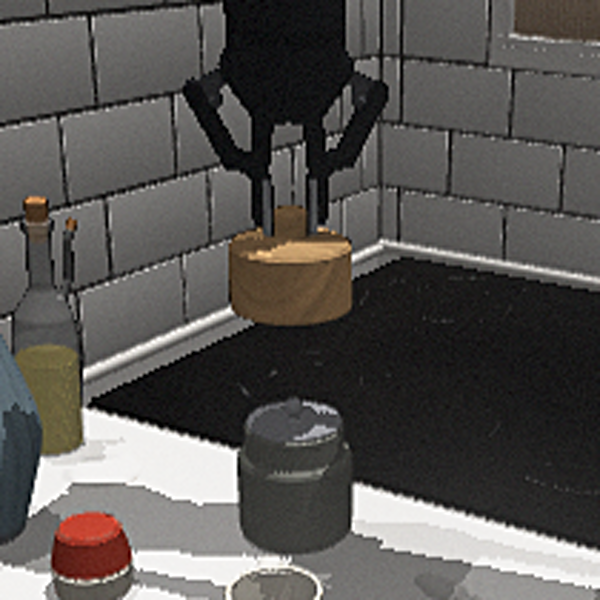

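The crop shows the inner lid flush on the jar at crop px (295,425). Its flange top is at z 86.4; fully home is 87.3, less the camera's 1 mm bias. The outer lid is held level about 88 mm above the rim, and the jar has not moved.

```bash
python3 -c "
from station import bot
print(bot.sign_off())"
```

```text
the job is handed in; nothing more can be done
None
```

The inner lid is sealed fully home in the jar, which has not moved, and the outer lid is held level and still about 88 mm above the rim; the job is handed in.

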